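# Find the right-hand bolt with the test nut

### The arm

A 6-joint arm with a two-finger parallel gripper is mounted at the origin on a cart in front of the work surface, level with it; the furniture and walls round the work are solid. World frame = base frame: x ahead of the robot, y to its left, z up, the work surface at z = 0. Lengths are in m, angles in degrees, forces in N, time in s.
With the tool pointing down it reaches from about 0.375 to 0.75 m from the base axis. Payload 9 kg.
Tool frame: the origin (TCP) lies at the very end of the fingers, on their centre line; the grasp point (between the pads) lies 19 mm behind it; z points along the fingers, y is the line along which they close (so a half turn about z gives the same grasp; the last joint's range is limited). The gripper opens to 85 mm and grips with 20 to 120 N. Pads are 22 mm wide; open, the fingers measure 114 mm over their backs; the gripper's body (76 mm by 85 mm) begins 54 mm behind the grasp point. The pads swing forward as they close: fully open they stand 13 mm farther back than shut.
Start: joints at [-82.374, 5.964, 5.575, 89.605, 0, 77.527], TCP at [0.206, -0.563, 0.231] pointing down, gripper open.
Joint ranges: [-171.21, 171.21], [-48.23, 106.86], [-62.78, 66.21], [-105.2, 120.99], [-86.42, 89.51], [-180, 180]. Speed limits (degrees/s): [127.2, 127.2, 147.25, 180, 180, 180].

### API

Orientations are given as [roll, pitch, yaw] about the fixed x, y, z axes, in that order (R = Rz(yaw) Ry(pitch) Rx(roll)).
In Python, from rig import env, capture, camera_params gives the robot as it stands.
- The arm moves only by the tool carry_out, never from a script. Its argument "targets" is a list of rows, each an object of numbers: "hand": the closure, from 0 (fully open) to 1 (shut); "x", "y", "z": the shift along the tool's x, y, z in units of 0.2 m (1.0 is 0.2 m); "rx", "ry", "rz": the turn, a rotation vector about the tool's x, y, z in units of 90 degrees (1.0 is 90 degrees). A call has 1 to 8 rows; each row is the pose to reach, as a shift and turn from the pose commanded when the call began, along the tool's axes at that moment; what a row does not reach only later rows make up. A row lasts 1/10 s, in which the tool goes at most 50 mm and 8.59 degrees, less where a joint would pass 70% of its speed; a pose out of reach is approached as far as the arm can. A call with a number of a shift or a turn outside -1 to 1 is refused whole. A call with a gripper value outside its range is refused whole. The fingers move at their own pace and stop on an object; "force" is the grip in N (left out, the last holds). Time passes only in rows, so rows that repeat a pose let the fingers close. It gives the time, the measured TCP pose, the force, the opening and the grip force at its end, in the units of the state.
- env.read_state(): the state, without advancing time (a new reading comes with each control period).
- capture(name): name is "scene" or "top" or "wrist"; returns the picture (400x640x3 uint8, red, green, blue); there is no depth.
- camera_params(name): a dict with "intrinsics" (3x3 intrinsics, pixels), "T" (4x4, takes a point from camera to world coordinates). Camera axes: x right, y down, z forward; pixel columns grow to the right and rows downward; lengths in m; the calibration is good to about 2 mm. A picture is of the moment at which its call begins: read the wrist's pose just before it. camera_params takes no time and is no camera call; for the wrist camera it gives the pose at the moment of the call.
- env.hand_in(): hands the job in; it is judged then, once.
The state is a dict: "time": time; "q": joint angles; "qvel": joint speeds; "joint_efforts": joint torques, N m; "eef_pos": TCP position; "ee_rot": TCP orientation; "contact_force": force on the tool from outside, world axes, zero at the start; "torque": the same for the moment, N m; "gripper_width": finger opening in m; "grip_force": force on a finger pad.
Only numpy, scipy, OpenCV 4.12 (cv2) and the standard library are available. Lean on these libraries where they do the work, as an engineer would, in place of code of your own. Each camera call takes 0.05 s, during which the arm holds its last target. There are 200 camera calls.

### The job

One of the two square-headed bolts in the wooden stand has a right-hand thread, the other a left-hand one: try them in the brass test nut, which is right-hand, to find out which is which. Screw the right-hand bolt fully home in the test nut, collar down on the nut, and leave it there; put the left-hand bolt into the near yellow tub on the bench beside the nut. Leave the oilstone, the loupe and the wax tin where they are.

Things in the scene. Friction and masses are not known exactly. Their poses are not given: they have to be found in the camera images.
- bolt_1: loose steel bolt, square head, coarse four-start thread; its hand is not told: look at the thread or try it (one bolt is right-hand, the other left-hand). 0.1 to 0.2 kg. Origin on the axis at the underside of the collar (34 mm across, 4 mm thick), z along the axis to the head, x and y square to the head's flats. Starts head up in a hole of the stand, turned at random
- bolt_2: loose steel bolt, square head, coarse four-start thread; its hand is not told: look at the thread or try it (one bolt is right-hand, the other left-hand). 0.1 to 0.2 kg. Origin on the axis at the underside of the collar (34 mm across, 4 mm thick), z along the axis to the head, x and y square to the head's flats. Starts head up in a hole of the stand, turned at random
- bolt_1_head (a point): middle of that bolt's square head, 22 mm above the collar's underside; the head is 26 mm across flats, from 4 to 34 mm above it, then slightly raised to 36. Grip it across two flats. Axes as the bolt
- bolt_2_head (a point): middle of that bolt's square head, 22 mm above the collar's underside; the head is 26 mm across flats, from 4 to 34 mm above it, then slightly raised to 36. Grip it across two flats. Axes as the bolt
- bolt_1_nose (a point): lower tip of that bolt's plain pilot nose, 27 mm below the collar's underside. Tip 9 mm thick, widening in 6 mm to the core of 15.4 mm; the thread lies 3 to 13 mm below the collar, 23 mm across. Axes as the bolt
- bolt_2_nose (a point): lower tip of that bolt's plain pilot nose, 27 mm below the collar's underside. Tip 9 mm thick, widening in 6 mm to the core of 15.4 mm; the thread lies 3 to 13 mm below the collar, 23 mm across. Axes as the bolt
- test_nut: right-hand test nut, fixed: upright brass hexagon nut, 48 mm across flats, on a grey foot plate 90 x 70 x 8 mm (x, y), 46 mm high in all. Origin under the centre, z up, the nut's axis is z
- nut_mouth (a point): centre of the test nut's mouth, on the top face of the nut, 46 mm above the bench; axes as test_nut. Bore 25 mm wide, 38 mm deep, narrowed by the four thread ribs to 17 mm between 4 and 12 mm below the mouth. Home: bolt origin at this point. A left-hand bolt stops about 4 mm or more short of home, however it is turned, and lifts straight out
- nut_thread (a point): upper end of the nut's thread, 4 mm below the mouth; lead 36 mm a turn. Threads meet with the collar 9 mm above the mouth; they start there if the head's flats are parallel to the foot's sides (any of the four ways, within 9 degrees); a quarter turn clockwise from above, sinking 9 mm with it, then brings the right-hand bolt home. Turn and lower together (it does not sink by itself); end play 1 mm either way
- bolt_stand: fixed wooden block 130 x 60 x 34 mm with two plain holes of 25.5 mm, 80 mm apart along its x axis (at x -40 and +40 mm), one bolt in each, collar on the top face. Origin under its centre
- tub: fixed open yellow plastic tub, the near one of the two in the room; 136 mm (x) by 249 mm (y) by 88 mm high at the rim, sloping walls, flat floor about 80 x 180 mm inside, 15 to 21 mm above the bench; it stands 6 mm above the bench top on the work apron. Origin under its centre
- oilstone: black oilstone bar, 42 x 150 x 22 mm; a loose bystander, to be left where it is. Origin under its centre
- loupe_by: small black eyepiece loupe with its lens swung out, 27 x 54 x 14 mm; a loose bystander, to be left where it is. Origin under its centre
- wax_by: round tin with a press lid, 66 mm across, 29 mm high; a loose bystander, to be left where it is. Origin under its centre
There are look-alikes about, which are no part of the job. Leave any purple look-alike of the bolt_1 alone.

How it is judged:
By the outcome, as a careful person would: the job done as asked, in the order asked, and still so for the second after the job is handed in, with the robot touching nothing.
It also fails if it takes over 69 s, if anything falls off the work surface, if the arm or the gripper's body presses on something with over 40 N, if the wrist force passes 120 N, or if a joint passes its speed limit or range.

## Working session

There is one attempt and no reset: what is moved stays moved. The work goes in short steps, Python scripts to look and compute and a tool call to move; the robot and the scene stay as the last step left them, time stands still between calls to the robot, and variables do not carry over. Pictures are saved under pics/ and viewed, at most 10 in all, crops included, and the job is handed in when it is done.

Besides the shell and the picture viewer there is one more tool, called after ">>>" by a JSON object that holds its "op" and its "data". carry_out: Moves the arm, as the interface text tells. Shifts and turns lie within -1 to 1; 1 stands for 0.2 m of shift or 90 degrees of turn. Its arguments: {"type":"object","properties":{"targets":{"type":"array","items":{"type":"object","properties":{"hand":{"type":"number"},"x":{"type":"number","minimum":-1,"maximum":1},"y":{"type":"number","minimum":-1,"maximum":1},"z":{"type":"number","minimum":-1,"maximum":1},"rx":{"type":"number","minimum":-1,"maximum":1},"ry":{"type":"number","minimum":-1,"maximum":1},"rz":{"type":"number","minimum":-1,"maximum":1}}}},"force":{"type":"number"}},"required":["targets"]}

```bash
mkdir -p pics; ls
cat > h.py <<'E'
import numpy as np, cv2
from rig import env, capture, camera_params
def snap(n,f):
    im=capture(n); cv2.imwrite('pics/'+f,im[:,:,::-1]); return im
def ray(n,u,v,z,P=None):
    P=P or camera_params(n); K=np.array(P['intrinsics']);T=np.array(P['T'])
    d=T[:3,:3]@np.linalg.inv(K)@[u,v,1]; o=T[:3,3]
    return o+d*(z-o[2])/d[2]
def proj(n,p,P=None):
    P=P or camera_params(n); K=np.array(P['intrinsics']);T=np.linalg.inv(np.array(P['T']))
    c=K@(T[:3,:3]@p+T[:3,3]); return c[:2]/c[2]
E
python3 - <<'E'
from h import *
a=snap('scene','s0.png');b=snap('top','t0.png')
print(env.read_state())
for n in('scene','top','wrist'):
    P=camera_params(n);print(n,np.round(P['intrinsics'],1).tolist(),np.round(P['T'],3).tolist())
E
```

```text
pics
{'time': 0.1, 'q': array([-8.23738188e+01,  5.99398345e+00,  5.53117414e+00,  8.96050264e+01,
        5.18351635e-04,  7.75265607e+01]), 'qvel': array([-0.08808545, -0.10597125,  0.14540442, -0.06434049, -0.0874321 ,
       -0.05090625]), 'joint_efforts': array([ 7.99195870e-03, -5.58210683e+01,  5.04717100e+01,  1.31197975e-02,
       -2.52459595e-04, -6.09026696e-07]), 'eef_pos': array([ 0.20616128, -0.56314843,  0.23060922]), 'ee_rot': array([-1.79933877e+02, -1.51577350e-02,  2.00996114e+01]), 'contact_force': array([-0.0488105 ,  0.60878075, -0.61954671]), 'torque': array([-0.00308904, -0.01320327,  0.02370581]), 'grip_force': 0.0, 'gripper_width': 0.08537860274753677}
scene [[388.5, 0.0, 323.1], [0.0, 388.5, 193.9], [0.0, 0.0, 1.0]] [[0.891, -0.345, 0.295, 0.32], [-0.453, -0.648, 0.612, -0.396], [-0.02, -0.679, -0.734, 0.675], [0.0, 0.0, 0.0, 1.0]]
top [[470.5, 0.0, 323.7], [0.0, 470.5, 196.8], [0.0, 0.0, 1.0]] [[-0.006, -0.997, 0.079, 0.51], [-1.0, 0.008, 0.023, 0.111], [-0.024, -0.078, -0.997, 1.06], [0.0, 0.0, 0.0, 1.0]]
wrist [[287.5, 0.0, 319.9], [0.0, 287.5, 199.5], [0.0, 0.0, 1.0]] [[0.343, -0.891, -0.297, 0.282], [-0.939, -0.326, -0.108, -0.534], [-0.001, 0.316, -0.949, 0.372], [0.0, 0.0, 0.0, 1.0]]
```

View pics/s0.png

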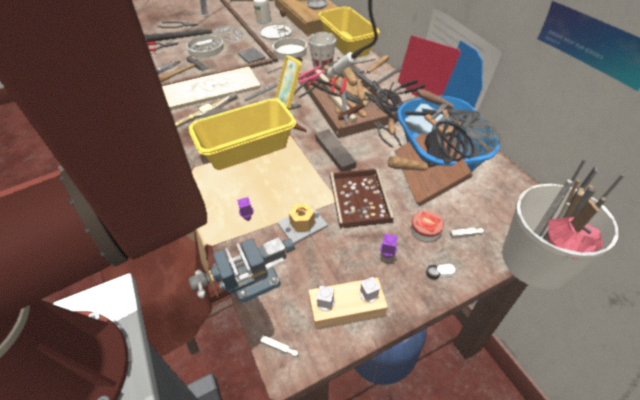

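View pics/t0.png

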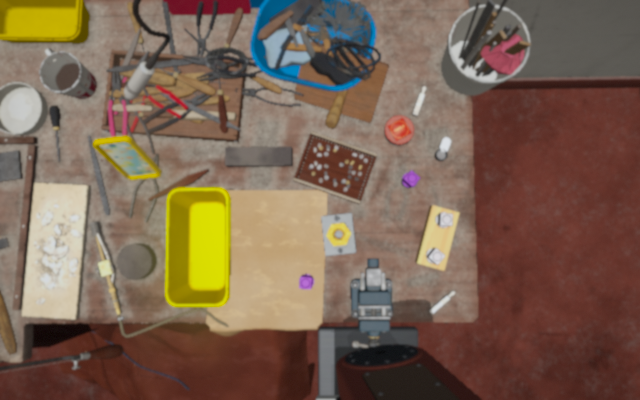

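Scene: the wooden stand with the two steel bolts is at top pixel (438,237), with heads at (445,219) and (435,256). The brass nut is at (339,234) and the near yellow tub at (198,247).

Candidates for the bolts are the steel heads at top (445,219) and (435,256), and the purple look-alikes at (411,180) and (306,282). I choose the two steel ones in the stand. The vise at (373,300) is an obstacle.

Run:
```python
from h import *
b=cv2.imread('pics/t0.png');hsv=cv2.cvtColor(b,cv2.COLOR_BGR2HSV)
def big(m,z,name,win):
    x0,x1,y0,y1=win;mm=np.zeros_like(m);mm[y0:y1,x0:x1]=m[y0:y1,x0:x1]
    cs,_=cv2.findContours(mm,0,2)
    for c in sorted(cs,key=cv2.contourArea)[::-1][:2]:
        r=cv2.minAreaRect(c);q=np.array([ray('top',u,v,z)[:2] for u,v in cv2.boxPoints(r)])
        e=q[1]-q[0];f=q[2]-q[1]
        print(name,np.round(r[0],1),'c',np.round(q.mean(0),4),'sz',np.round([np.hypot(*e),np.hypot(*f)],3),'ang',round(np.degrees(np.arctan2(e[1],e[0])),1))
H,S,V=cv2.split(hsv)
big(((S<50)&(V>130)).astype('u1')*255,.07,'head',(425,456,205,270))
big(((H>12)&(H<32)&(S>50)&(V>140)).astype('u1')*255,.034,'stand',(410,465,195,280))
big(((H>15)&(H<32)&(S>120)&(V>120)).astype('u1')*255,.046,'nut',(324,355,215,252))
big(((S<45)&(V>100)).astype('u1')*255,.008,'foot',(318,360,208,262))
big(((H>20)&(H<35)&(S>170)&(V>120)).astype('u1')*255,.088,'tub',(150,240,175,320))
c=np.vstack([b[190:290,400:480].repeat(5,0).repeat(5,1)]);d=b[200:270,310:370].repeat(5,0).repeat(5,1)
d=cv2.copyMakeBorder(d,0,150,0,0,0);cv2.imwrite('pics/c0.png',np.hstack([c,d]))
```

```text
head [443.5 219.5] c [ 0.5389 -0.1158] sz [0.035 0.031] ang -90.4
head [433.9 255.9] c [ 0.4635 -0.0941] sz [0.033 0.035] ang -40.8
stand [438.8 237. ] c [ 0.5026 -0.113 ] sz [0.142 0.068] ang -15.7
stand [463.6 227.7] c [ 0.5219 -0.1668] sz [0.005 0.006] ang -64.0
nut [338.5 234. ] c [0.5101 0.1036] sz [0.045 0.043] ang -90.4
foot [341.8 232. ] c [0.5147 0.096 ] sz [0.088 0.101] ang -84.3
tub [197.8 246.7] c [0.487  0.3952] sz [0.249 0.136] ang 0.0
tub [154.5 176. ] c [0.6338 0.4887] sz [0.019 0.004] ang -90.5
```

View pics/c0.png

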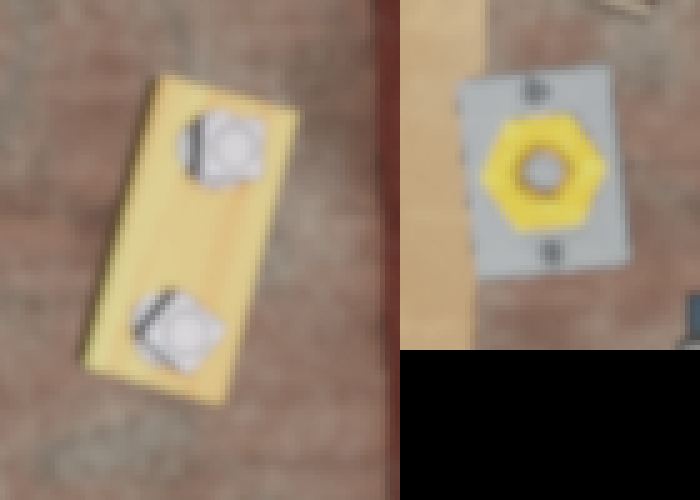

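The crop confirms two steel square heads in the stand. The upper one (A) is nearly square to the world axes and the lower one (B) sits about 41° off. The nut foot is turned about +5.5°.

```bash
cat >> h.py <<'E'
def go(x,y,z,yaw):
    s=env.read_state();p=s['eef_pos'];w=s['ee_rot'][2];c,k=np.cos(np.radians(w)),np.sin(np.radians(w))
    d=np.array([x,y,z])-p
    t=np.array([c*d[0]+k*d[1],k*d[0]-c*d[1],-d[2]])/.2
    r=-((yaw-w+180)%360-180)/90
    n=max(1,np.abs(t).max(),abs(r)/(68/90))
    print('pos',np.round(p,4),'rot',np.round(s['ee_rot'],2),'q6',round(s['q'][5]),'F',np.round(s['contact_force'],1),'w',round(s['gripper_width'],4),'t',s['time'])
    print('xyz',np.round(t,4),'rz',round(r,3),'calls',n,'rows',np.linalg.norm(t)*4,abs(r)*90/8.59)
E
python3 - <<'E'
from h import *
go(.50,-.115,.2,175)
for u,v in((447,219.4),(435.6,256.6)):print(ray('top',u,v,.07))
E
```

```text
pos [ 0.2062 -0.5631  0.2306] rot [-1.7993e+02 -2.0000e-02  2.0100e+01] q6 78 F [-0.   0.6 -0.6] w 0.0854 t 0.1
xyz [ 2.1498 -1.5994  0.153 ] rz -1.721 calls 2.277946890954116 rows 10.735271500929375 18.032641278798586
[ 0.53907711 -0.12311851  0.07      ]
[ 0.46199316 -0.0974959   0.07      ]
```

>>> {"op": "carry_out", "data": {"targets": [{"x": 0.12,"y": -0.1,"rz": -0.09},{"x": 0.24,"y": -0.2,"rz": -0.18},{"x": 0.36,"y": -0.3,"rz": -0.27},{"x": 0.48,"y": -0.4,"rz": -0.36},{"x": 0.6,"y": -0.5,"rz": -0.46},{"x": 0.72,"y": -0.58,"rz": -0.55},{"x": 0.84,"y": -0.66,"rz": -0.65},{"x": 0.96,"y": -0.74,"rz": -0.74}]}}

```text
schema error: expected keys hand, x, y, z, rx, ry, rz
```

```bash
python3 -c "
from h import *
go(.50,-.115,.2,175)"
```

```text
pos [ 0.2062 -0.5631  0.2306] rot [-1.7993e+02 -2.0000e-02  2.0100e+01] q6 78 F [-0.   0.6 -0.6] w 0.0854 t 0.1
xyz [ 2.1498 -1.5994  0.153 ] rz -1.721 calls 2.277946890954116 rows 10.735271500929375 18.032641278798586
```

>>> {"op": "carry_out", "data": {"targets": [{"hand": 0,"x": 0.12,"y": -0.1,"z": 0,"rx": 0,"ry": 0,"rz": -0.09},{"hand": 0,"x": 0.24,"y": -0.2,"z": 0,"rx": 0,"ry": 0,"rz": -0.18},{"hand": 0,"x": 0.36,"y": -0.3,"z": 0,"rx": 0,"ry": 0,"rz": -0.27},{"hand": 0,"x": 0.48,"y": -0.4,"z": 0,"rx": 0,"ry": 0,"rz": -0.36},{"hand": 0,"x": 0.6,"y": -0.5,"z": 0,"rx": 0,"ry": 0,"rz": -0.45},{"hand": 0,"x": 0.72,"y": -0.58,"z": 0,"rx": 0,"ry": 0,"rz": -0.54},{"hand": 0,"x": 0.84,"y": -0.66,"z": 0,"rx": 0,"ry": 0,"rz": -0.63},{"hand": 0,"x": 0.96,"y": -0.74,"z": 0,"rx": 0,"ry": 0,"rz": -0.72}]}}

```text
time: 0.9
eef_pos: [0.3361, -0.3573, 0.231]
ee_rot: [-180.0, -0.0, 85.2]
contact_force: [0.1, 1.3, 0.3]
gripper_width: 0.0855
grip_force: 0.0
```

```bash
python3 -c "
from h import *
go(.50,-.115,.2,175)"
```

```text
pos [ 0.3361 -0.3573  0.231 ] rot [-1.7999e+02 -1.0000e-02  8.5230e+01] q6 33 F [0.1 1.3 0.3] w 0.0855 t 0.9
xyz [1.2756 0.7158 0.1551] rz -0.997 calls 1.3201579160111157 rows 5.8835342036478 10.450609812427924
```

>>> {"op": "carry_out", "data": {"targets": [{"hand": 0.2,"x": 0.15,"y": 0.09,"z": 0.02,"rx": 0,"ry": 0,"rz": -0.09},{"hand": 0.2,"x": 0.3,"y": 0.17,"z": 0.04,"rx": 0,"ry": 0,"rz": -0.18},{"hand": 0.2,"x": 0.45,"y": 0.26,"z": 0.06,"rx": 0,"ry": 0,"rz": -0.27},{"hand": 0.2,"x": 0.6,"y": 0.35,"z": 0.08,"rx": 0,"ry": 0,"rz": -0.36},{"hand": 0.2,"x": 0.75,"y": 0.43,"z": 0.1,"rx": 0,"ry": 0,"rz": -0.45},{"hand": 0.2,"x": 0.9,"y": 0.5,"z": 0.12,"rx": 0,"ry": 0,"rz": -0.54},{"hand": 0.2,"x": 0.95,"y": 0.6,"z": 0.14,"rx": 0,"ry": 0,"rz": -0.63},{"hand": 0.2,"x": 1.0,"y": 0.7,"z": 0.15,"rx": 0,"ry": 0,"rz": -0.72}]}}

```text
time: 1.7
eef_pos: [0.4935, -0.1705, 0.2008]
ee_rot: [-180.0, -0.0, 150.1]
contact_force: [-0.9, -0.6, 0.8]
gripper_width: 0.0683
grip_force: 0.0
```

```bash
python3 -c "
from h import *
go(.50,-.115,.2,175)
snap('wrist','w1.png')"
```

```text
pos [ 0.4935 -0.1705  0.2008] rot [-1.7999e+02 -3.0000e-02  1.5010e+02] q6 -4 F [-0.9 -0.6  0.8] w 0.0683 t 1.7
xyz [0.1099 0.2568 0.0038] rz -0.277 calls 1 rows 1.117508797368002 2.8992017901437395
```

View pics/w1.png

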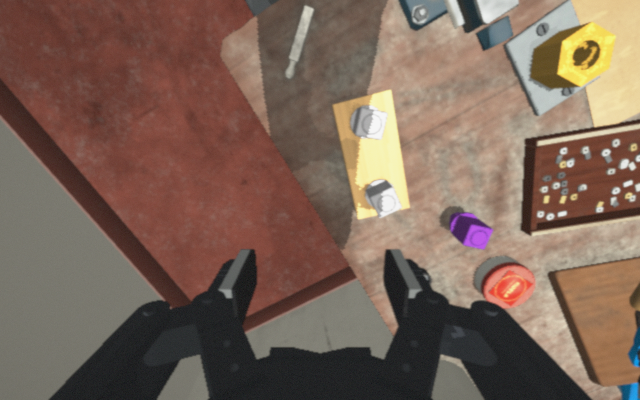

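The wrist view shows head B at (369,122) and head A at (383,203) in the stand, and the nut at (588,55). The fingers are at the bottom of the frame.

Run:
```python
from h import *
b=cv2.imread('pics/w1.png')
f=lambda x,y,w,h,s:cv2.resize(b[y:y+h,x:x+w],None,fx=s,fy=s,interpolation=2)
L=np.hstack([f(345,97,50,50,8),f(360,175,50,50,8)])
R=f(500,0,140,120,1) 
N=f(500,0,130,120,5);
N=cv2.resize(N,(216,200))
cv2.imwrite('pics/c1.png',L)
```

```text
(no output)
```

View pics/c1.png

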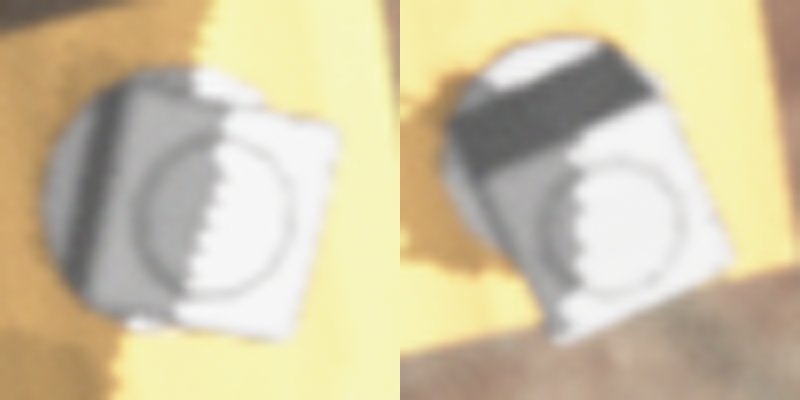

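Run:
```python
from h import *
P=camera_params('wrist')
for n,o,c in(('B',(345,97),[(130,85),(340,125),(292,340),(90,300),(215,217)]),('A',(360,175),[(85,175),(255,98),(330,258),(155,340),(215,228)])):
    q=np.array([ray('wrist',o[0]+(u+.0)/8-.4,o[1]+v/8-.4,.068,P)[:2] for u,v in c]);e=np.diff(q[[0,1,2,3,0]],axis=0)
    print(n,q[:4].mean(0),q[4],np.hypot(*e.T),np.degrees(np.arctan2(e[:,1],e[:,0]))%90)
b=cv2.imread('pics/w1.png');H,S,V=cv2.split(cv2.cvtColor(b,cv2.COLOR_BGR2HSV))
m=((H>20)&(H<32)&(S>150)&(V>180)).astype('u1');m[:,:520]=0;m[100:]=0
cs,_=cv2.findContours(m,0,2);c=max(cs,key=cv2.contourArea)
q=np.array([ray('wrist',*p[0],.046,P)[:2] for p in c],np.float32);print('nut',cv2.minEnclosingCircle(q),cv2.minAreaRect(q))
g=cv2.cvtColor(b,cv2.COLOR_BGR2GRAY)
for a in[((506,43),(537,114)),((506,43),(573,0)),((537,114),(603,80))]:
    p=[ray('wrist',*t,.008,P)[:2] for t in a];e=p[1]-p[0];print(p,np.hypot(*e),np.degrees(np.arctan2(e[1],e[0]))%90)
```

```text
B [ 0.46217753 -0.09550309] [ 0.4625842  -0.09544155] [0.02453612 0.02445927 0.02433602 0.02416328] [50.40093552 51.57133471 49.69207986 52.06472849]
A [ 0.53820354 -0.11695466] [ 0.53984602 -0.11650237] [0.02281184 0.02386569 0.02419396 0.02448836] [86.63083192 88.53515613 88.12049642 85.27164593]
nut ((0.507178008556366, 0.10728735476732254), 0.026722826063632965) ((0.507180392742157, 0.10693591088056564), (0.04653579369187355, 0.05253136530518532), 5.1555280685424805)
[array([0.46677766, 0.06908417]), array([0.55240956, 0.07724827])] 0.08602019175852026 5.446086569599919
[array([0.46677766, 0.06908417]), array([0.46241546, 0.13908136])] 0.07013298807440892 3.566041844608108
[array([0.55240956, 0.07724827]), array([0.55260297, 0.1490884 ])] 0.07184039327297861 89.8457453627663
```

Head A is at (.539,-.117) with yaw 177 and head B is at (.462,-.0955) with yaw 141. They are 79.5 mm apart, which matches the 80 mm spacing. The nut is near (.508,.106), turned about 5°. I start with A.

```bash
python3 -c "
from h import *
go(.539,-.117,.1,177);go(.539,-.117,.041,177)"
```

```text
pos [ 0.4954 -0.1698  0.2002] rot [1.7994e+02 1.0000e-02 1.5062e+02] q6 -4 F [0.3 2.6 0.3] w 0.0678 t 1.75
xyz [-0.0603  0.3368  0.5011] rz -0.293 calls 1 rows 2.427052841032532 3.070697107283493
pos [ 0.4954 -0.1698  0.2002] rot [1.7994e+02 1.0000e-02 1.5062e+02] q6 -4 F [0.3 2.6 0.3] w 0.0678 t 1.75
xyz [-0.0603  0.3368  0.7961] rz -0.293 calls 1 rows 3.465977003555482 3.070697107283493
```

>>> {"op": "carry_out", "data": {"targets": [{"hand": 0.2,"x": -0.02,"y": 0.12,"z": 0.1,"rx": 0,"ry": 0,"rz": -0.09},{"hand": 0.2,"x": -0.04,"y": 0.25,"z": 0.2,"rx": 0,"ry": 0,"rz": -0.18},{"hand": 0.2,"x": -0.06,"y": 0.34,"z": 0.3,"rx": 0,"ry": 0,"rz": -0.27},{"hand": 0.2,"x": -0.06,"y": 0.34,"z": 0.3,"rx": 0,"ry": 0,"rz": -0.29},{"hand": 0.2,"x": -0.06,"y": 0.34,"z": 0.3,"rx": 0,"ry": 0,"rz": -0.29}]}}

```text
time: 2.25
eef_pos: [0.5371, -0.1184, 0.1402]
ee_rot: [180.0, -0.1, 175.9]
contact_force: [0.1, -0.4, 0.4]
gripper_width: 0.0685
grip_force: 0.0
```

Run:
```python
from h import *
go(.539,-.117,.041,177)
P=camera_params('wrist');b=snap('wrist','w2.png')
for p in((.539,-.117,.068),(.4624,-.0955,.068),(.508,.106,.046)):print(proj('wrist',np.array(p),P))
u,v=proj('wrist',np.array((.539,-.117,.068)),P).astype(int);print(u,v)
u=max(u,30);v=max(v,25)
cv2.imwrite('pics/c2.png',cv2.resize(b[v-25:v+35,u-40:u+40,::-1],None,fx=8,fy=8,interpolation=2))
```

```text
pos [ 0.5371 -0.1184  0.1402] rot [ 1.7996e+02 -1.1000e-01  1.7586e+02] q6 -22 F [ 0.1 -0.4  0.4] w 0.0685 t 2.25
xyz [-0.009   0.0075  0.4958] rz -0.013 calls 1 rows 1.9838300912856708 0.13223281620478416
[319.99195754 214.86352064]
[342.27979986 113.0093088 ]
[588.39464762 151.44405388]
319 214
```

View pics/c2.png

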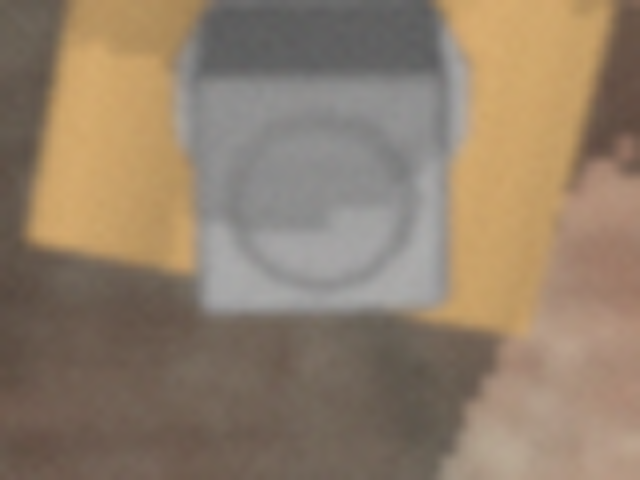

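A's head is at the expected pixel (319,214) and square to the gripper, so I descend and grip.

>>> {"op": "carry_out", "data": {"targets": [{"hand": 0.2,"x": -0.01,"y": 0.01,"z": 0.2,"rx": 0,"ry": 0,"rz": 0},{"hand": 0.2,"x": -0.01,"y": 0.01,"z": 0.4,"rx": 0,"ry": 0,"rz": 0},{"hand": 0.2,"x": -0.01,"y": 0.01,"z": 0.48,"rx": 0,"ry": 0,"rz": 0},{"hand": 1,"x": -0.01,"y": 0.01,"z": 0.48,"rx": 0,"ry": 0,"rz": 0},{"hand": 1,"x": -0.01,"y": 0.01,"z": 0.48,"rx": 0,"ry": 0,"rz": 0},{"hand": 1,"x": -0.01,"y": 0.01,"z": 0.48,"rx": 0,"ry": 0,"rz": 0},{"hand": 1,"x": -0.01,"y": 0.01,"z": 0.48,"rx": 0,"ry": 0,"rz": 0},{"hand": 1,"x": -0.01,"y": 0.01,"z": 0.48,"rx": 0,"ry": 0,"rz": 0}], "force": 60}}

```text
time: 3.1
eef_pos: [0.5413, -0.1182, 0.048]
ee_rot: [-179.9, 0.2, 175.8]
contact_force: [-0.4, -0.5, 8.0]
gripper_width: 0.0249
grip_force: 60.0
```

>>> {"op": "carry_out", "data": {"targets": [{"hand": 1,"x": 0,"y": 0,"z": -0.15,"rx": 0,"ry": 0,"rz": 0},{"hand": 1,"x": 0,"y": 0,"z": -0.35,"rx": 0,"ry": 0,"rz": 0},{"hand": 1,"x": 0,"y": 0,"z": -0.6,"rx": 0,"ry": 0,"rz": 0},{"hand": 1,"x": 0,"y": 0.2,"z": -0.65,"rx": 0,"ry": 0,"rz": 0},{"hand": 1,"x": 0.05,"y": 0.4,"z": -0.65,"rx": 0,"ry": 0,"rz": 0},{"hand": 1,"x": 0.1,"y": 0.55,"z": -0.65,"rx": 0,"ry": 0,"rz": 0},{"hand": 1,"x": 0.15,"y": 0.6,"z": -0.65,"rx": 0,"ry": 0,"rz": 0},{"hand": 1,"x": 0.15,"y": 0.6,"z": -0.65,"rx": 0,"ry": 0,"rz": 0}]}}

```text
time: 3.9
eef_pos: [0.5181, 0.0058, 0.1763]
ee_rot: [-180.0, 0.1, 175.9]
contact_force: [0.2, -0.5, -1.2]
gripper_width: 0.025
grip_force: 61.3
```

Run:
```python
from h import *
go(.508,.106,.1,185)
P=camera_params('wrist');b=snap('wrist','w3.png')[:,:,::-1]
u,v=map(int,proj('wrist',np.array((.508,.106,.046)),P));print(u,v)
H,S,V=cv2.split(cv2.cvtColor(b,cv2.COLOR_BGR2HSV))
m=((H>18)&(H<32)&(S>140)&(V>130)).astype('u1');k=np.zeros_like(m);k[max(v-60,0):v+60,max(u-70,0):u+70]=1
cs,_=cv2.findContours(m*k,0,2);c=max(cs,key=cv2.contourArea)
q=np.array([ray('wrist',*p[0],.046,P)[:2] for p in c],np.float32);print('nut',cv2.minEnclosingCircle(q),cv2.minAreaRect(q))
x0,y0=max(u-70,0),max(v-60,0)
c=cv2.resize(b[y0:y0+120,x0:x0+140],None,fx=4,fy=4,interpolation=2);print(x0,y0)
cv2.imwrite('pics/c3.png',c);np.save('P3.npy',P,allow_pickle=True)
```

```text
pos [0.5181 0.0058 0.1763] rot [-1.7998e+02  6.0000e-02  1.7592e+02] q6 -10 F [ 0.2 -0.5 -1.2] w 0.025 t 3.9
xyz [0.0861 0.4964 0.3813] rz -0.101 calls 1 rows 2.5271168564787647 1.056770277486692
420 174
nut ((0.5077922940254211, 0.10700548440217972), 0.027004403993487358) ((0.5075466632843018, 0.10703544318675995), (0.05331310257315636, 0.04773503914475441), 38.191749572753906)
350 114
```

View pics/c3.png

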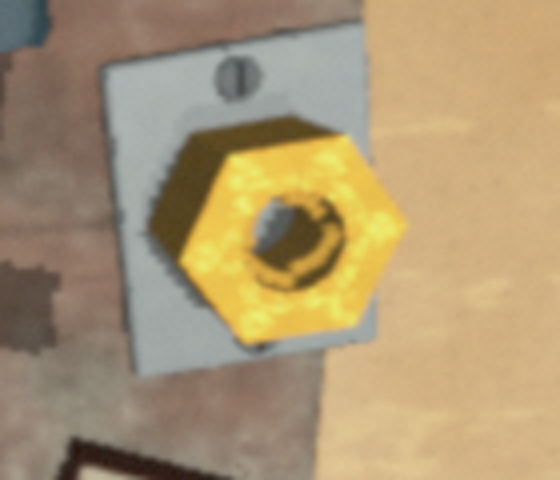

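Run:
```python
from h import *
P=np.load('P3.npy',allow_pickle=True).item()
R=lambda u,v,z:ray('wrist',350+u/4-.4,114+v/4-.4,z,P)[:2]
h=np.array([R(*c,.046) for c in[(230,155),(345,135),(408,222),(365,328),(250,343),(180,260)]]);print(h.mean(0),R(293,240,.046),np.hypot(*(h-h.mean(0)).T))
e=h[[3,4,5]]-h[[0,1,2]];print(np.degrees(np.arctan2(e[:,1],e[:,0]))%30)
f=np.array([R(*c,.008) for c in[(105,67),(360,20),(375,340),(135,375)]]);e=np.diff(f[[0,1,2,3,0]],axis=0);print(f.mean(0),np.hypot(*e.T),np.degrees(np.arctan2(e[:,1],e[:,0]))%90)
```

```text
[0.50819665 0.10860384] [0.50757511 0.10780374] [0.02782024 0.02720036 0.02681663 0.02932    0.02713026 0.02813386]
[7.15217508 7.6074693  5.77770603]
[0.50754003 0.10717276] [0.06655257 0.08902505 0.06823657 0.08739404] [6.20841055 6.18502168 4.82489335 5.09351678]
```

```bash
python3 -c "
from h import *
go(.5095,.1075,.1,185.5)"
```

```text
pos [0.5187 0.0046 0.1761] rot [-1.7996e+02  8.0000e-02  1.7586e+02] q6 -10 F [ 0.5 -0.8 -1.3] w 0.0249 t 3.95
xyz [0.083  0.5097 0.3804] rz -0.107 calls 1 rows 2.5655796274487987 1.1227831071514613
```

>>> {"op": "carry_out", "data": {"targets": [{"hand": 1,"x": 0.02,"y": 0.15,"z": 0.05,"rx": 0,"ry": 0,"rz": -0.05},{"hand": 1,"x": 0.05,"y": 0.35,"z": 0.1,"rx": 0,"ry": 0,"rz": -0.1},{"hand": 1,"x": 0.08,"y": 0.51,"z": 0.2,"rx": 0,"ry": 0,"rz": -0.107},{"hand": 1,"x": 0.083,"y": 0.51,"z": 0.3,"rx": 0,"ry": 0,"rz": -0.107},{"hand": 1,"x": 0.083,"y": 0.51,"z": 0.38,"rx": 0,"ry": 0,"rz": -0.107},{"hand": 1,"x": 0.083,"y": 0.51,"z": 0.38,"rx": 0,"ry": 0,"rz": -0.107}]}}

```text
time: 4.55
eef_pos: [0.5085, 0.1064, 0.097]
ee_rot: [180.0, -0.2, -174.7]
contact_force: [-0.7, -0.8, -2.2]
gripper_width: 0.025
grip_force: 61.3
```

Run:
```python
from h import *
go(.5095,.1075,.07,185.5)
P=camera_params('wrist');b=snap('wrist','w4.png')[:,:,::-1]
a=snap('scene','s4.png')[:,:,::-1]
u,v=map(int,proj('wrist',np.array((.508,.1075,.1)),P));print(u,v)
x,y=map(int,proj('scene',np.array((.508,.1075,.06))));print(x,y)
A=cv2.resize(b[max(v-50,0):,u-60:u+60][:120],(480,480),interpolation=2);B=cv2.resize(a[y-40:y+40,x-26:x+26],(312,480),interpolation=2)
cv2.imwrite('pics/c4.png',np.hstack([A,B]))
```

```text
pos [0.5085 0.1064 0.097 ] rot [ 180.     -0.2  -174.66] q6 -8 F [-0.7 -0.8 -2.2] w 0.025 t 4.55
xyz [-0.0056  0.0049  0.1348] rz -0.002 calls 1 rows 0.5398508250690791 0.01825170528855028
319 261
300 206
```

View pics/c4.png

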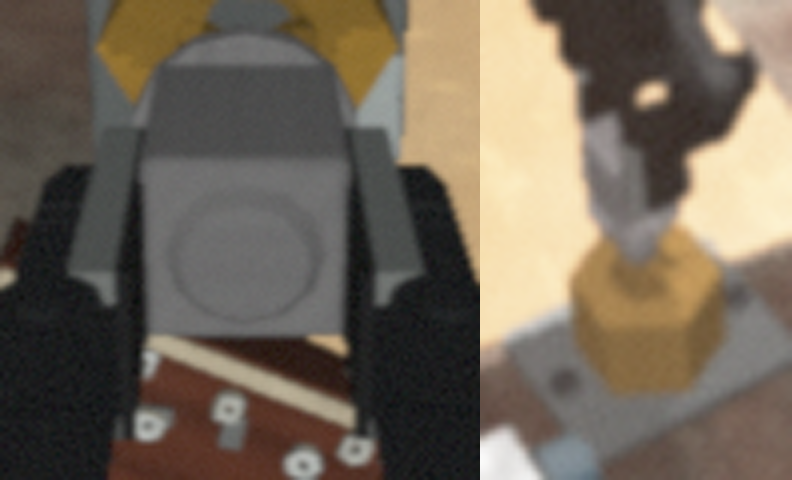

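The head is held square in the pads, with its top circle at wrist pixel (320.1,274.4). The nose is over the nut's mouth. I work out the held axis next.

Run:
```python
from h import *
for z in(.117,.119,.121):print(ray('wrist',320.1,274.4,z))
```

```text
[0.50841223 0.10789709 0.117     ]
[0.50711158 0.10777516 0.119     ]
[0.50581093 0.10765323 0.121     ]
```

>>> {"op": "carry_out", "data": {"targets": [{"hand": 1,"x": -0.005,"y": 0,"z": 0.04,"rx": 0,"ry": 0,"rz": 0},{"hand": 1,"x": -0.005,"y": 0,"z": 0.08,"rx": 0,"ry": 0,"rz": 0},{"hand": 1,"x": -0.005,"y": 0,"z": 0.11,"rx": 0,"ry": 0,"rz": 0},{"hand": 1,"x": -0.005,"y": 0,"z": 0.13,"rx": 0,"ry": 0,"rz": 0},{"hand": 1,"x": -0.005,"y": 0,"z": 0.13,"rx": 0,"ry": 0,"rz": 0}]}}

```text
time: 5.15
eef_pos: [0.5102, 0.1075, 0.0726]
ee_rot: [-180.0, -0.0, -174.6]
contact_force: [0.9, -0.1, -1.6]
gripper_width: 0.025
grip_force: 61.2
```

>>> {"op": "carry_out", "data": {"targets": [{"hand": 1,"x": 0,"y": 0,"z": 0.008,"rx": 0,"ry": 0,"rz": 0},{"hand": 1,"x": 0,"y": 0,"z": 0.015,"rx": 0,"ry": 0,"rz": 0},{"hand": 1,"x": 0,"y": 0,"z": 0.02,"rx": 0,"ry": 0,"rz": 0},{"hand": 1,"x": 0,"y": 0,"z": 0.02,"rx": 0,"ry": 0,"rz": 0}]}}

```text
time: 5.55
eef_pos: [0.5105, 0.1076, 0.0692]
ee_rot: [-180.0, 0.0, -174.6]
contact_force: [-0.6, -0.0, -1.5]
gripper_width: 0.0244
grip_force: 61.2
```

>>> {"op": "carry_out", "data": {"targets": [{"hand": 1,"x": 0,"y": 0,"z": 0.005,"rx": 0,"ry": 0,"rz": 0},{"hand": 1,"x": 0,"y": 0,"z": 0.007,"rx": 0,"ry": 0,"rz": 0.05},{"hand": 1,"x": 0,"y": 0,"z": 0.01,"rx": 0,"ry": 0,"rz": 0.11},{"hand": 1,"x": 0,"y": 0,"z": 0.012,"rx": 0,"ry": 0,"rz": 0.17},{"hand": 1,"x": 0,"y": 0,"z": 0.015,"rx": 0,"ry": 0,"rz": 0.23},{"hand": 1,"x": 0,"y": 0,"z": 0.018,"rx": 0,"ry": 0,"rz": 0.29},{"hand": 1,"x": 0,"y": 0,"z": 0.02,"rx": 0,"ry": 0,"rz": 0.33},{"hand": 1,"x": 0,"y": 0,"z": 0.02,"rx": 0,"ry": 0,"rz": 0.33}]}}

```text
time: 6.35
eef_pos: [0.5106, 0.1072, 0.0655]
ee_rot: [-179.9, 0.0, 155.7]
contact_force: [0.3, -3.6, 1.5]
gripper_width: 0.0243
grip_force: 61.6
```

```bash
python3 -c "
from h import *
go(.5095,.1075,.06,95.5);print(env.read_state()['torque'])"
```

```text
pos [0.5106 0.1072 0.0655] rot [-1.7994e+02  4.0000e-02  1.5566e+02] q6 22 F [ 0.3 -3.6  1.5] w 0.0243 t 6.35
xyz [ 0.0058 -0.0007  0.0276] rz 0.668 calls 1 rows 0.11282289402244809 7.0037260091094025
[-0.81919399  0.16091594  0.02603505]
```

>>> {"op": "carry_out", "data": {"targets": [{"hand": 1,"x": 0,"y": 0,"z": 0.002,"rx": 0,"ry": 0,"rz": 0.05},{"hand": 1,"x": 0,"y": 0,"z": 0.005,"rx": 0,"ry": 0,"rz": 0.11},{"hand": 1,"x": 0,"y": 0,"z": 0.008,"rx": 0,"ry": 0,"rz": 0.17},{"hand": 1,"x": 0,"y": 0,"z": 0.01,"rx": 0,"ry": 0,"rz": 0.23},{"hand": 1,"x": 0,"y": 0,"z": 0.013,"rx": 0,"ry": 0,"rz": 0.29},{"hand": 1,"x": 0,"y": 0,"z": 0.015,"rx": 0,"ry": 0,"rz": 0.33},{"hand": 1,"x": 0,"y": 0,"z": 0.015,"rx": 0,"ry": 0,"rz": 0.33}]}}

```text
time: 7.05
eef_pos: [0.5103, 0.1066, 0.0626]
ee_rot: [-179.9, 0.1, 126.0]
contact_force: [-2.7, -7.5, 3.2]
gripper_width: 0.0246
grip_force: 62.0
```

```bash
python3 -c "
from h import *
go(.5095,.1075,.06,95.5);print(env.read_state()['torque'])"
```

```text
pos [0.5103 0.1066 0.0626] rot [-1.7989e+02  1.0000e-01  1.2599e+02] q6 51 F [-2.7 -7.5  3.2] w 0.0246 t 7.05
xyz [ 0.0059 -0.0004  0.0128] rz 0.339 calls 1 rows 0.056569530818814766 3.5499587104035877
[-1.59040565  0.78800337  0.0074352 ]
```

>>> {"op": "carry_out", "data": {"targets": [{"hand": 1,"x": -0.003,"y": -0.005,"z": 0.002,"rx": 0,"ry": 0,"rz": 0.05},{"hand": 1,"x": -0.003,"y": -0.005,"z": 0.005,"rx": 0,"ry": 0,"rz": 0.11},{"hand": 1,"x": -0.003,"y": -0.005,"z": 0.008,"rx": 0,"ry": 0,"rz": 0.17},{"hand": 1,"x": -0.003,"y": -0.005,"z": 0.011,"rx": 0,"ry": 0,"rz": 0.23},{"hand": 1,"x": -0.003,"y": -0.005,"z": 0.014,"rx": 0,"ry": 0,"rz": 0.29},{"hand": 1,"x": -0.003,"y": -0.005,"z": 0.017,"rx": 0,"ry": 0,"rz": 0.34},{"hand": 1,"x": -0.003,"y": -0.005,"z": 0.02,"rx": 0,"ry": 0,"rz": 0.34},{"hand": 1,"x": -0.003,"y": -0.005,"z": 0.02,"rx": 0,"ry": 0,"rz": 0.34}]}}

```text
time: 7.85
eef_pos: [0.5098, 0.1061, 0.06]
ee_rot: [-180.0, 0.1, 95.5]
contact_force: [-10.5, -3.3, 16.0]
gripper_width: 0.0249
grip_force: 63.7
```

```bash
python3 -c "
from h import *
go(.5095,.1075,.06,95.5);print(env.read_state()['torque'])"
```

```text
pos [0.5098 0.1061 0.06  ] rot [-1.7998e+02  8.0000e-02  9.5530e+01] q6 82 F [-10.5  -3.3  16. ] w 0.0249 t 7.85
xyz [ 0.0072 -0.0009 -0.0001] rz 0.0 calls 1 rows 0.02891917058332362 0.003913236534627263
[-0.90381024  2.1674175  -0.12641614]
```

Home height is reached (TCP .060) and the force has risen, so the collar is seating. I give it a small extra snug turn.

>>> {"op": "carry_out", "data": {"targets": [{"hand": 1,"x": 0.002,"y": -0.005,"z": 0.004,"rx": 0,"ry": 0,"rz": 0.05},{"hand": 1,"x": 0.002,"y": -0.005,"z": 0.006,"rx": 0,"ry": 0,"rz": 0.1},{"hand": 1,"x": 0.002,"y": -0.005,"z": 0.006,"rx": 0,"ry": 0,"rz": 0.1}]}}

```text
time: 8.15
eef_pos: [0.5096, 0.106, 0.0599]
ee_rot: [179.9, 0.1, 86.4]
contact_force: [-10.7, -5.8, 25.5]
gripper_width: 0.0246
grip_force: 64.6
```

Run:
```python
from h import *
go(.5095,.1075,.06,95.5);print(env.read_state()['torque'])
P=camera_params('wrist');b=snap('wrist','w5.png')[:,:,::-1]
a=snap('scene','s5.png')[:,:,::-1]
u,v=map(int,proj('wrist',np.array((.508,.1075,.06)),P))
x,y=map(int,proj('scene',np.array((.508,.1075,.05))))
A=cv2.resize(b[max(v-60,0):,u-60:u+60][:120],(480,480),interpolation=2);B=cv2.resize(a[y-40:y+40,x-26:x+26],(312,480),interpolation=2)
cv2.imwrite('pics/c5.png',np.hstack([A,B]))
```

```text
pos [0.5096 0.106  0.0599] rot [1.799e+02 1.400e-01 8.641e+01] q6 91 F [-10.7  -5.8  25.5] w 0.0246 t 8.15
xyz [ 0.0076 -0.0009 -0.0003] rz -0.101 calls 1 rows 0.03050221837688996 1.0579386660199668
[-1.35383797  2.42518451  0.05927643]
```

View pics/c5.png

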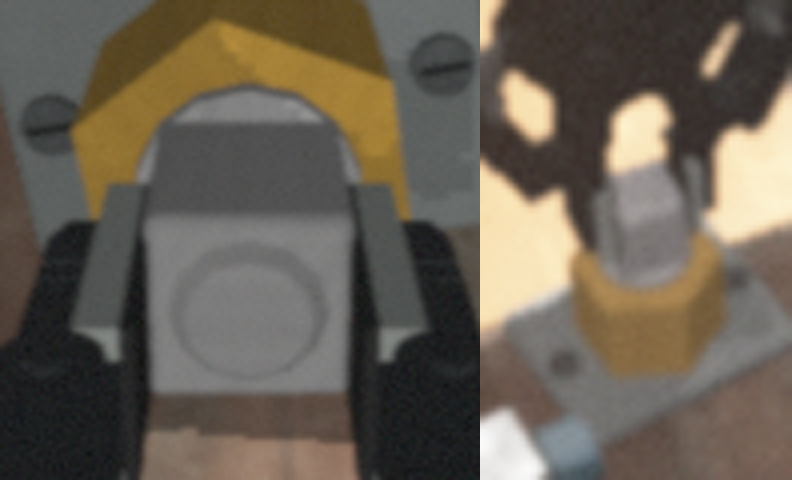

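The collar is down on the nut in both views, so bolt A is the right-hand one and it is home. I release it and go for B.

>>> {"op": "carry_out", "data": {"targets": [{"hand": 1,"x": -0.005,"y": 0,"z": -0.015,"rx": 0,"ry": 0,"rz": 0},{"hand": 0.2,"x": -0.005,"y": 0,"z": -0.015,"rx": 0,"ry": 0,"rz": 0},{"hand": 0.2,"x": -0.005,"y": 0,"z": -0.015,"rx": 0,"ry": 0,"rz": 0},{"hand": 0.2,"x": -0.005,"y": 0,"z": -0.015,"rx": 0,"ry": 0,"rz": 0},{"hand": 0.2,"x": -0.005,"y": 0,"z": -0.015,"rx": 0,"ry": 0,"rz": 0},{"hand": 0.2,"x": -0.005,"y": 0,"z": -0.1,"rx": 0,"ry": 0,"rz": 0},{"hand": 0.2,"x": -0.005,"y": 0,"z": -0.3,"rx": 0,"ry": 0,"rz": 0},{"hand": 0.2,"x": -0.005,"y": 0,"z": -0.5,"rx": 0,"ry": 0,"rz": 0}]}}

```text
time: 9.05
eef_pos: [0.5081, 0.106, 0.1576]
ee_rot: [-179.9, 0.0, 86.4]
contact_force: [0.4, 0.3, 0.7]
gripper_width: 0.0682
grip_force: 0.0
```

Run:
```python
from h import *
go(.463,-.0955,.15,51)
# head top check
P=camera_params('wrist');b=snap('wrist','w6.png')[:,:,::-1]
H,S,V=cv2.split(cv2.cvtColor(b,cv2.COLOR_BGR2HSV))
u,v=map(int,proj('wrist',np.array((.508,.1075,.082)),P))
a=snap('top','t6.png')[:,:,::-1]
d=cv2.absdiff(a,cv2.imread('pics/t0.png')).sum(2)
print(u,v,d[205:235,430:458].mean(),d[245:268,425:445].mean(),d[225:243,330:348].mean())
```

```text
pos [0.5081 0.106  0.1576] rot [-179.9     0.     86.44] q6 91 F [0.4 0.3 0.7] w 0.0682 t 9.05
xyz [-1.0194 -0.1627  0.038 ] rz 0.394 calls 1.0194403666116434 rows 4.132146581800611 4.126186864479111
320 209 52.70238095238095 21.941304347826087 138.80246913580248
```

>>> {"op": "carry_out", "data": {"targets": [{"hand": 0.2,"x": -0.2,"y": 0.0,"z": 0,"rx": 0,"ry": 0,"rz": 0.08},{"hand": 0.2,"x": -0.45,"y": -0.06,"z": 0,"rx": 0,"ry": 0,"rz": 0.16},{"hand": 0.2,"x": -0.7,"y": -0.1,"z": 0,"rx": 0,"ry": 0,"rz": 0.25},{"hand": 0.2,"x": -0.9,"y": -0.14,"z": 0.04,"rx": 0,"ry": 0,"rz": 0.33},{"hand": 0.2,"x": -1.0,"y": -0.163,"z": 0.04,"rx": 0,"ry": 0,"rz": 0.394},{"hand": 0.2,"x": -1.0,"y": -0.163,"z": 0.04,"rx": 0,"ry": 0,"rz": 0.394},{"hand": 0.2,"x": -1.0,"y": -0.163,"z": 0.04,"rx": 0,"ry": 0,"rz": 0.394}]}}

```text
time: 9.85
eef_pos: [0.464, -0.0916, 0.149]
ee_rot: [-180.0, -0.0, 51.0]
contact_force: [0.6, 0.6, 0.2]
gripper_width: 0.0683
grip_force: 0.0
```

Run:
```python
from h import *
go(.463,-.0955,.045,51)
P=camera_params('wrist');b=snap('wrist','w7.png')[:,:,::-1]
u,v=map(int,proj('wrist',np.array((.463,-.0955,.07)),P));print(u,v)
g=b[v-40:v+40,u-40:u+40]
H,S,V=cv2.split(cv2.cvtColor(g,cv2.COLOR_BGR2HSV))
# top-face edges: low saturation region, lines
m=((S<45)).astype('u1')*255;m=cv2.morphologyEx(m,cv2.MORPH_OPEN,np.ones((5,5)))
cs,_=cv2.findContours(m,0,2)
for c in cs:
    if cv2.contourArea(c)>300:print(cv2.boundingRect(c),cv2.contourArea(c),cv2.minAreaRect(c))
gg=cv2.resize(cv2.cvtColor(g,cv2.COLOR_BGR2GRAY),None,fx=4,fy=4,interpolation=2)
print(cv2.HoughCircles(cv2.GaussianBlur(gg,(9,9),2),cv2.HOUGH_GRADIENT,1,60,param1=40,param2=18,minRadius=25,maxRadius=60))
```

```text
pos [ 0.464  -0.0916  0.149 ] rot [-1.800e+02 -2.000e-02  5.103e+01] q6 102 F [0.6 0.6 0.2] w 0.0683 t 9.85
xyz [-0.018   0.0084  0.5199] rz 0.0 calls 1 rows 2.08114344168024 0.0031541549023178252
323 213
(22, 12, 35, 43) 1188.5 ((39.0, 33.0), (42.0, 34.0), 90.0)
[[[153.5 101.5  59.4]]]
```

Bolt B sits at the expected pixel, aligned with the gripper. I descend and grip.

>>> {"op": "carry_out", "data": {"targets": [{"hand": 0.2,"x": -0.018,"y": 0.008,"z": 0.2,"rx": 0,"ry": 0,"rz": 0},{"hand": 0.2,"x": -0.018,"y": 0.008,"z": 0.4,"rx": 0,"ry": 0,"rz": 0},{"hand": 0.2,"x": -0.018,"y": 0.008,"z": 0.51,"rx": 0,"ry": 0,"rz": 0},{"hand": 1,"x": -0.018,"y": 0.008,"z": 0.51,"rx": 0,"ry": 0,"rz": 0},{"hand": 1,"x": -0.018,"y": 0.008,"z": 0.51,"rx": 0,"ry": 0,"rz": 0},{"hand": 1,"x": -0.018,"y": 0.008,"z": 0.51,"rx": 0,"ry": 0,"rz": 0},{"hand": 1,"x": -0.018,"y": 0.008,"z": 0.51,"rx": 0,"ry": 0,"rz": 0},{"hand": 1,"x": -0.018,"y": 0.008,"z": 0.51,"rx": 0,"ry": 0,"rz": 0}], "force": 60}}

```text
time: 10.7
eef_pos: [0.4644, -0.0958, 0.0492]
ee_rot: [179.8, -0.1, 51.0]
contact_force: [0.4, 1.4, 7.1]
gripper_width: 0.0253
grip_force: 59.9
```

```bash
python3 -c "
from h import *
go(.487,.395,.25,0)
print(ray('top',197.8,246.7,.088))"
```

```text
pos [ 0.4644 -0.0958  0.0492] rot [ 1.7982e+02 -7.0000e-02  5.1010e+01] q6 101 F [0.4 1.4 7.1] w 0.0253 t 10.7
xyz [ 1.9785 -1.4564 -1.0039] rz 0.567 calls 1.9784936730516827 rows 10.615579853270907 5.937760070522858
[0.48575516 0.39507643 0.088     ]
```

>>> {"op": "carry_out", "data": {"targets": [{"hand": 1,"x": 0,"y": 0,"z": -0.2,"rx": 0,"ry": 0,"rz": 0},{"hand": 1,"x": 0,"y": 0,"z": -0.45,"rx": 0,"ry": 0,"rz": 0},{"hand": 1,"x": 0,"y": 0,"z": -0.7,"rx": 0,"ry": 0,"rz": 0},{"hand": 1,"x": 0.15,"y": -0.11,"z": -0.8,"rx": 0,"ry": 0,"rz": -0.08},{"hand": 1,"x": 0.35,"y": -0.26,"z": -0.8,"rx": 0,"ry": 0,"rz": -0.16},{"hand": 1,"x": 0.55,"y": -0.4,"z": -0.8,"rx": 0,"ry": 0,"rz": -0.25},{"hand": 1,"x": 0.75,"y": -0.55,"z": -0.8,"rx": 0,"ry": 0,"rz": -0.34},{"hand": 1,"x": 0.95,"y": -0.7,"z": -0.8,"rx": 0,"ry": 0,"rz": -0.42}]}}

```text
time: 11.5
eef_pos: [0.4739, 0.1423, 0.2082]
ee_rot: [179.9, 0.0, 89.1]
contact_force: [1.4, -0.6, -1.8]
gripper_width: 0.0246
grip_force: 61.6
```

```bash
python3 -c "
from h import *
go(.487,.395,.17,90)"
```

```text
pos [0.4739 0.1423 0.2082] rot [179.88   0.    89.09] q6 92 F [ 1.4 -0.6 -1.8] w 0.0246 t 11.5
xyz [1.2646 0.0453 0.1912] rz -0.01 calls 1.2645804660766469 rows 5.118998217924295 0.10604062050213557
```

>>> {"op": "carry_out", "data": {"targets": [{"hand": 1,"x": 0.2,"y": 0.01,"z": 0,"rx": 0,"ry": 0,"rz": 0},{"hand": 1,"x": 0.4,"y": 0.02,"z": 0,"rx": 0,"ry": 0,"rz": 0},{"hand": 1,"x": 0.6,"y": 0.03,"z": 0,"rx": 0,"ry": 0,"rz": 0},{"hand": 1,"x": 0.8,"y": 0.04,"z": 0,"rx": 0,"ry": 0,"rz": 0},{"hand": 1,"x": 1.0,"y": 0.05,"z": 0,"rx": 0,"ry": 0,"rz": 0}]}}

```text
time: 12.0
eef_pos: [0.4882, 0.342, 0.2079]
ee_rot: [179.9, -0.0, 88.8]
contact_force: [1.6, -0.7, -0.6]
gripper_width: 0.0248
grip_force: 61.6
```

```bash
python3 -c "
from h import *
go(.487,.395,.072,90)"
```

```text
pos [0.4882 0.342  0.2079] rot [ 1.7993e+02 -2.0000e-02  8.8790e+01] q6 114 F [ 1.6 -0.7 -0.6] w 0.0248 t 12.0
xyz [ 0.2651 -0.0114  0.6796] rz -0.013 calls 1 rows 2.9181269705572888 0.14056996213015366
```

>>> {"op": "carry_out", "data": {"targets": [{"hand": 1,"x": 0.2,"y": -0.01,"z": 0,"rx": 0,"ry": 0,"rz": 0},{"hand": 1,"x": 0.265,"y": -0.01,"z": 0.1,"rx": 0,"ry": 0,"rz": 0},{"hand": 1,"x": 0.265,"y": -0.01,"z": 0.3,"rx": 0,"ry": 0,"rz": 0},{"hand": 1,"x": 0.265,"y": -0.01,"z": 0.5,"rx": 0,"ry": 0,"rz": 0},{"hand": 1,"x": 0.265,"y": -0.01,"z": 0.62,"rx": 0,"ry": 0,"rz": 0},{"hand": 1,"x": 0.265,"y": -0.01,"z": 0.68,"rx": 0,"ry": 0,"rz": 0},{"hand": 1,"x": 0.265,"y": -0.01,"z": 0.7,"rx": 0,"ry": 0,"rz": 0},{"hand": 1,"x": 0.265,"y": -0.01,"z": 0.7,"rx": 0,"ry": 0,"rz": 0}]}}

```text
time: 12.8
eef_pos: [0.4878, 0.3932, 0.0681]
ee_rot: [179.9, -0.0, 88.8]
contact_force: [-1.1, -0.5, -1.5]
gripper_width: 0.0244
grip_force: 61.5
```

>>> {"op": "carry_out", "data": {"targets": [{"hand": 1,"x": 0,"y": 0,"z": 0.02,"rx": 0,"ry": 0,"rz": 0},{"hand": 0.3,"x": 0,"y": 0,"z": 0.02,"rx": 0,"ry": 0,"rz": 0},{"hand": 0.3,"x": 0,"y": 0,"z": 0.02,"rx": 0,"ry": 0,"rz": 0},{"hand": 0.3,"x": 0,"y": 0,"z": 0.02,"rx": 0,"ry": 0,"rz": 0},{"hand": 0.3,"x": 0,"y": 0,"z": -0.1,"rx": 0,"ry": 0,"rz": 0},{"hand": 0.3,"x": 0,"y": 0,"z": -0.3,"rx": 0,"ry": 0,"rz": 0},{"hand": 0.3,"x": 0,"y": 0,"z": -0.5,"rx": 0,"ry": 0,"rz": 0},{"hand": 0.3,"x": 0,"y": 0,"z": -0.75,"rx": 0,"ry": 0,"rz": 0}]}}

```text
time: 13.6
eef_pos: [0.4865, 0.3927, 0.2176]
ee_rot: [-179.9, 0.1, 88.8]
contact_force: [0.9, 0.4, 0.2]
gripper_width: 0.0597
grip_force: 0.0
```

Run:
```python
from h import *
go(.487,.395,.072,90)
b=snap('wrist','w8.png')[:,:,::-1];a=snap('scene','s8.png')[:,:,::-1]
cv2.imwrite('pics/c8.png',np.hstack([cv2.resize(b,(448,280)),cv2.resize(a[80:330,180:490],(347,280))]))
```

```text
pos [0.4865 0.3927 0.2176] rot [-1.7991e+02  5.0000e-02  8.8770e+01] q6 118 F [0.9 0.4 0.2] w 0.0597 t 13.6
xyz [0.0118 0.0023 0.7281] rz -0.014 calls 1 rows 2.912779605148985 0.14311053211052166
```

View pics/c8.png

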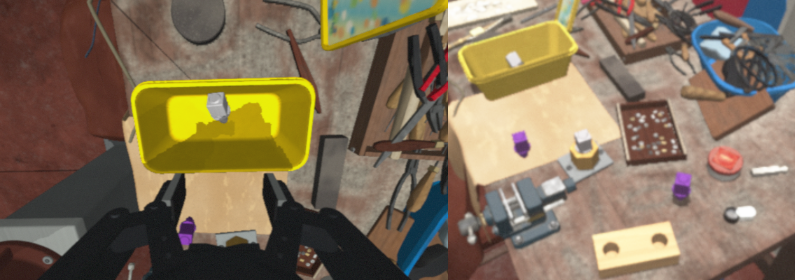

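The left-hand bolt is in the tub at (217,105), the right-hand bolt is seated in the nut at (583,142), and the stand is empty. The bystanders have not moved. I hold briefly so things settle, then hand in.

>>> {"op": "carry_out", "data": {"targets": [{"hand": 0.3,"x": 0,"y": 0,"z": 0,"rx": 0,"ry": 0,"rz": 0},{"hand": 0.3,"x": 0,"y": 0,"z": 0,"rx": 0,"ry": 0,"rz": 0},{"hand": 0.3,"x": 0,"y": 0,"z": 0,"rx": 0,"ry": 0,"rz": 0},{"hand": 0.3,"x": 0,"y": 0,"z": 0,"rx": 0,"ry": 0,"rz": 0},{"hand": 0.3,"x": 0,"y": 0,"z": 0,"rx": 0,"ry": 0,"rz": 0}]}}

```text
time: 14.2
eef_pos: [0.4869, 0.3928, 0.2162]
ee_rot: [-179.9, 0.0, 88.8]
contact_force: [-0.5, 0.9, 0.7]
gripper_width: 0.0599
grip_force: 0.0
```

```bash
python3 -c "
from h import *
print(env.hand_in())"
```

```text
the job is handed in; nothing more can be done
None
```

The job is handed in at 14.2 s: the right-hand bolt is screwed home in the test nut and the other is in the near yellow tub, taken as left-hand by elimination and not itself tried in the nut; no verdict was shown.

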